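# Press the maker's mark onto the white tile

## Robot

A 6-joint arm with a two-finger parallel gripper is mounted at the origin on the work surface. World frame = base frame: x ahead of the robot, y to its left, z up, the work surface at z = 0. Lengths are in mm, angles in rad, forces in N, time in s.
With the tool pointing down it reaches from about 350 to 975 mm from the base axis. Payload 7.1 kg.
Tool frame: the origin (TCP) lies midway between the tips of the shut fingers; the grasp point (between the pads) lies 19 mm behind it; z points along the fingers, y is the line along which they close (so a half turn about z gives the same grasp; the last joint's range is limited). The gripper opens to 88 mm and grips with 3 to 60 N. Pads are 20 mm wide; open, the fingers measure 115 mm over their backs; the gripper's body (75 mm by 178 mm) begins 61 mm behind the grasp point.
Start: joints at [1.145, 0.423, 1.63, -0, 1.089, -0.019], TCP at [247.263, 573.991, 222.675] pointing down, gripper open.
Joint ranges: [-3, 3], [-0.9, 2.11], [0.09, 2.58], [-1.31, 4.45], [0.11, 2.69], [-2.54, 2.54]. Speed limits (rad/s): [2.39, 2.39, 3.01, 3.14, 3.14, 3.14].

## Interface

Orientations are given as a rotation vector (axis times angle).
In Python, from workcell import ctrl gives the robot as it stands. The module is installed in compiled form; this text tells all that it offers.
- The arm moves only by the tool apply_moves, never from a script. Its argument "targets" is a list of rows, each a list of 3 entries, a list of its own where there are three numbers: the opening, from -1 (shut) to 1 (fully open), then the shift along the tool's x, y, z normalised to -1 to 1, where 1 is 5 cm, then the turn, a rotation vector about the tool's x, y, z normalised to -1 to 1, where 1 is 90 degrees. In form: [[jaw, [x, y, z], [wx, wy, wz]], ...]. A call has 1 to 8 rows; each row shifts and turns the commanded pose from where the row before left it, along the tool's axes as they then stand; what a row does not reach is not made up. A row lasts 1/8 s, in which the tool goes at most 62.5 mm and 10.7 degrees, less where a joint would pass 70% of its speed; a pose out of reach is approached as far as the arm can. A call with a number of a shift or a turn outside -1 to 1 is refused whole. A call with a gripper value outside its range is refused whole. The fingers move at their own pace and stop on an object; the grip force is fixed at half the most. Time passes only in rows, so rows that do not move let the fingers close. It gives the time, the measured TCP pose, the force, the opening and the grip force at its end, in the units of the state.
- ctrl.get_obs(): the state, without advancing time (a new reading comes with each control period).
- ctrl.get_image(name): name is "side" or "top"; returns a dict with "pixels" (400x640x3 uint8, blue, green, red), "camera_matrix" (3x3 intrinsics, pixels), "k1" (the pictures are not rectified: a ray, as slopes to the right and down, at radius r is drawn at 1 + k1 r^2 times it, then the intrinsics apply), "view" (4x4, takes a point from world to camera coordinates). Camera axes: x right, y down, z forward; pixel columns grow to the right and rows downward; lengths in mm; the calibration is good to about 2 mm. A picture is of the moment at which its call begins. There is no depth.
- ctrl.close_job(): hands the job in; it is judged then, once.
Trained networks look in the newest picture that a camera, given by its name, has taken for a name from the list of things; names that differ only in an ending like _2 or _b are one class to them, and where a whole thing is asked for, a point or a joint stands for the part that bears it (a point fixed in the world has none). Each returns a list of dicts, best first, with "score" (0 to 1); they miss things now and then, are a little off and sometimes report something else, mostly with a low value. They report only what shows in the picture. A call takes as long as a camera call. They do not tell look-alikes from the thing itself.
- ctrl.masks_of(label, camera): "region" (400x640 bool, what is visible of it) and "bbox" ([left, top, right, bottom] in pixels, round what is visible of it).
- ctrl.pinpoint(label, camera): "xy" ([column, row] in pixels: a listed point, or the origin of a listed thing).
The state is a dict: "t": time; "qpos": joint angles; "qvel": joint speeds; "joint_torque": joint torques, N m; "ee_pos": TCP position; "orientation": TCP orientation; "ft_force": force on the tool from outside, world axes, zero at the start; "moment": the same for the moment, N m; "width": finger opening in mm; "grasp_force": force on a finger pad.
Only numpy, scipy, OpenCV 4.12 (cv2) and the standard library are available. Lean on these libraries where they do the work, as an engineer would, in place of code of your own. Each camera call takes 0.05 s, during which the arm holds its last target. There are 200 camera calls.

## Task

The fired white tile still needs its maker's mark: take the orange-headed spring stamp from the round cork mat, set its foot flat and square inside the blue outlined rectangle on the white tile, press the head all the way down to its stop for a moment, and let it spring back up as you lift it off. Then stand the stamp upright in the middle of the cork mat and let go. Do not press the stamp down anywhere else, do not push the white tile out of its place, and leave the blue tile, the pot of brushes, the bowl and the wooden slats where they are.

Things in the scene. Friction and masses are not known exactly. Their poses are not given: they have to be found in the camera images.
- stamp: Hand stamp, about 190 g, 89 mm tall: black foot 60 mm (its x) by 40 mm (its y) by 8 mm thick, two thin black cheeks up to 48 mm (they slide into the head when pressed) and an orange sprung head on top. Origin: centre of the foot's underside, z up. Starts upright on the cork mat at a varying yaw. Half a turn about z makes no difference.
- stamp_head (a joint): How far the orange head is pressed down towards the foot, in m: 0 = fully up, 0.016 = down on its stop. Spring: it starts to move at about 4 N and rests on the stop at about 12 N; it springs back up when let go. Held up by the head, the foot hangs from it fully extended.
- stamp_grip (a point): Centre of the orange head, a solid block 62 mm (stamp x) by 34 mm (stamp y) by 32 mm tall. It lies 73 mm above the foot's underside with the head up (block from 57 to 89 mm), 57 mm when pressed to the stop. It can be gripped from above across the 34 mm. Axes as the stamp's.
- tile: White fired ceramic tile, 120 x 120 mm, 10 mm thick, about 0.32 kg, loose, lying flat on the bench. Origin: centre of its underside.
- tile_mark (a point): Centre of the blue outlined rectangle, on the white tile's top face (10 mm above its underside), 12 mm along tile x and -22 mm along tile y from the tile's centre. The rectangle is 70 mm along this point's x and 50 mm along its y; the stamp's 60 mm length goes along the 70 mm length. z up.
- mat: Round cork mat, 120 mm across, 6 mm thick, fixed to the bench. Origin: centre of its underside.
- blue_tile: Bystander: blue glazed tile with a white ring, 120 x 120 x 10 mm, loose. Origin: centre of its underside.
- brush_pot: Bystander: terracotta pot 76 mm across, 90 mm tall, with brushes standing up to 190 mm. Origin: centre of its underside.
- bowl: Bystander: white bowl 116 mm across, 55 mm tall. Origin: centre of its underside.
- slats: Bystander: two thin wooden slats stacked, 300 mm along y, 28 mm wide, 16 mm tall, beyond the tiles. Origin: centre of the underside.
Things that resemble listed ones, but are neither listed nor needed, are in the scene too. What is shaped like the stamp but yellow is not meant. There is more than one size of the tile; the one meant has the size given above.

How it is judged (in metres and radians):
On the way, in this order (a step that is already met when the one before it is completed fails the run):
1. the stamp is lifted clear of the cork mat (height (world z) of stamp above 0.03 m), for 0.1 s.
2. the stamp stands square in the outlined rectangle with its head down on the stop (value of joint stamp_head above 0.014 m and horizontal distance between stamp and tile_mark below 0.008 m and z of stamp in the frame of tile_mark below 0.004 m and angle between the x axis of stamp and the x axis of tile_mark, either way round below 0.16 rad and angle between stamp's own z axis and vertical below 0.08 rad), for 0.2 s.
3. the head is up again and the stamp lifted off the tile (value of joint stamp_head below 0.003 m and z of stamp in the frame of tile_mark above 0.02 m), for 0.1 s.
At the end, for the whole second after the job is handed in: The stamp stands upright, head up and at rest, on the cork mat with its foot's centre within 30 mm of the mat's centre; the white tile lies flat within 20 mm of where it started (horizontal distance between stamp and mat below 0.03 m and height (world z) of stamp between 0.003 and 0.011 m and angle between stamp's own z axis and vertical below 0.08 rad and value of joint stamp_head below 0.003 m and linear speed of stamp below 0.02 m/s and distance of tile from where it was at the start of the episode below 0.02 m and angle between tile's own z axis and vertical below 0.05 rad); the robot touches nothing.
It fails at once if the stamp is pressed down (head down more than 10 mm) more than 30 mm away from the outlined rectangle's centre (value of joint stamp_head above 0.01 m and horizontal distance between stamp and tile_mark above 0.03 m).
It fails at once if the white tile is pushed more than 25 mm (distance of tile from where it was at the start of the episode above 0.025 m).
It fails at once if the blue tile, the pot of brushes, the bowl or the slats are moved more than 25 mm (distance of any of blue_tile, brush_pot, bowl, slats from where it was at the start of the episode above 0.025 m).
It also fails if it takes over 61 s, if anything falls off the work surface, if the arm or the gripper's body presses on something with over 40 N, if the wrist force passes 120 N, or if a joint passes its speed limit or range.

## Working session

There is one attempt and no reset: what is moved stays moved. The work goes in short steps, Python scripts to look and compute and a tool call to move; the robot and the scene stay as the last step left them, time stands still between calls to the robot, and variables do not carry over. Pictures are saved under pics/ and viewed, at most 10 in all, crops included, and the job is handed in when it is done.

Besides the shell and the picture viewer there is one more tool, called after "Emit:" as name(argument=value, ...) on one line, values as JSON. apply_moves: Moves the arm, as the interface text tells. Scaled input: -1 to 1 covers 5 cm each way for a shift and 90 degrees each way for a turn. Its arguments: {"type":"object","properties":{"targets":{"type":"array"}},"required":["targets"]}

```bash
mkdir -p pics; cat > h.py <<'E'
import numpy as np, cv2
from workcell import ctrl
from scipy.spatial.transform import Rotation as R
def und(im,uv):
    K=np.array(im["camera_matrix"]);D=np.array([im["k1"],0,0,0,0.])
    return cv2.undistortPoints(np.array(uv,float).reshape(-1,1,2),K,D).reshape(-1,2)
def ray(im,uv):
    V=np.array(im["view"]);n=und(im,uv);d=np.c_[n,np.ones(len(n))]@V[:3,:3]
    return -V[:3,:3].T@V[:3,3],d
def onz(im,uv,z):
    c,d=ray(im,uv);return c+d*((z-c[2])/d[:,2])[:,None]
def proj(im,P):
    V=np.array(im["view"]);P=np.array(P,float).reshape(-1,3)
    return cv2.projectPoints(P,cv2.Rodrigues(V[:3,:3])[0],V[:3,3],np.array(im["camera_matrix"]),np.array([im["k1"],0,0,0,0.]))[0].reshape(-1,2)
E
python3 - <<'E'
from h import *
np.set_printoptions(precision=1,suppress=True)
o=ctrl.get_obs();print(o)
for c in("top","side"):
    im=ctrl.get_image(c);cv2.imwrite(f"pics/{c}0.png",im["pixels"])
    np.save(f"{c}0.npy",im,allow_pickle=True)
    print(c,-np.array(im["view"])[:3,:3].T@np.array(im["view"])[:3,3])
    for l,z in(("stamp",6),("stamp_grip",79),("tile",0),("tile_mark",10),("mat",0),("blue_tile",0),("brush_pot",0),("bowl",0),("slats",0)):
        for r in ctrl.pinpoint(l,c):print(l,round(r["score"],2),np.array(r["xy"]),onz(im,r["xy"],z)[0])
E
```

```text
{'t': 0.0, 'qpos': array([ 1.1,  0.4,  1.6,  0. ,  1.1, -0. ]), 'qvel': array([ 0.,  0., -0.,  0., -0., -0.]), 'joint_torque': array([ -0. , -54.5, -27.4,   0.1,   0. ,  -0. ]), 'ee_pos': array([247. , 573.5, 221.9]), 'orientation': array([-0.6, -3.1,  0. ]), 'ft_force': array([ 0.6, -0.8, -0.9]), 'moment': array([ 0. ,  0. , -0.1]), 'grasp_force': 0.0, 'width': 87.82915308106745}
top [ 501.8  -10.1 1276.5]
stamp 0.54 [349.1 179.1] [ 702.9 -112.5    6. ]
stamp_grip 0.84 [311.2 210.6] [596.6   3.   79. ]
stamp_grip 0.82 [346.4 174.2] [705.7 -98.5  79. ]
tile 0.96 [413.9 166.9] [ 746.2 -316.5    0. ]
tile 0.78 [392.7 240. ] [ 516.3 -249.2    0. ]
tile_mark 0.92 [423.  172.5] [ 727.1 -342.3   10. ]
tile_mark 0.77 [396.4 237.8] [ 523.1 -258.7   10. ]
mat 0.89 [311.1 213.4] [594.2   4.    0. ]
mat 0.35 [222.9 243.7] [496.9 271.8   0. ]
blue_tile 0.92 [223.5 242.5] [500.6 270.1   0. ]
brush_pot 0.6 [166.4 226.2] [547.7 445.3   0. ]
bowl 0.79 [476.  220.1] [ 582.2 -507.6    0. ]
slats 0.95 [289.3 145.1] [808.6  76.6   0. ]
side [ 287.3 -710.5  902.1]
stamp 0.69 [347.6 239.2] [ 705.5 -110.7    6. ]
stamp 0.62 [294.3 224.4] [594.4   9.9   6. ]
stamp_grip 0.84 [293.9 209.4] [592.3   2.2  79. ]
stamp_grip 0.72 [348.2 222.8] [ 702.1 -111.1   79. ]
tile 0.95 [304.9 300.5] [ 510.7 -228.     0. ]
tile 0.85 [405.2 290.9] [ 752.6 -321.9    0. ]
tile_mark 0.92 [407.9 298.9] [ 739.6 -348.1   10. ]
tile_mark 0.86 [315.3 306. ] [ 524.3 -258.9   10. ]
blue_tile 0.74 [230.5 181.8] [489.2 280.2   0. ]
brush_pot 0.64 [231.5 148.1] [551.6 449.7   0. ]
bowl 0.6 [389.4 386.3] [ 579.8 -499.5    0. ]
slats 0.77 [343.3 190.7] [798.5  72.    0. ]
```

View pics/top0.png

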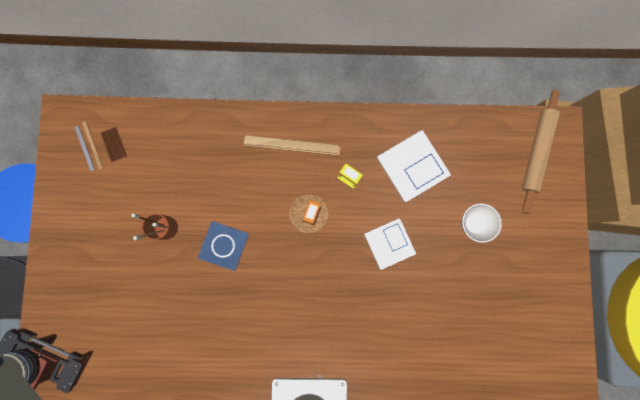

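View pics/side0.png

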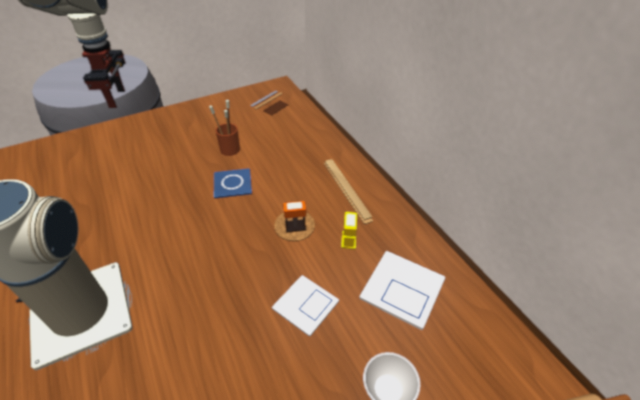

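The views show two stamps: orange on the mat at top (311,211) and yellow at (349,176). The orange one is meant. There are also two white tiles: a large one at (414,166) and a small one at (391,244). The small one looks about the same size as the 120 mm blue tile, so I'll measure it and confirm in a crop.

```bash
cat > m.py <<'E'
from h import *
np.set_printoptions(precision=1,suppress=True)
def rect(im,mask,z):
    ys,xs=np.nonzero(mask);P=onz(im,np.c_[xs,ys],z)[:,:2].astype(np.float32)
    (c,s,a)=cv2.minAreaRect(P);
    if s[0]<s[1]: s=(s[1],s[0]);a+=90
    return np.array(c),np.array(s),(a+90)%180-90
E
python3 - <<'E'
from m import *
for c in("top","side"):
    im=np.load(f"{c}0.npy",allow_pickle=True).item();px=im["pixels"];hsv=cv2.cvtColor(px,cv2.COLOR_BGR2HSV)
    for r in ctrl.masks_of("tile",c):
        m=np.array(r["region"]).astype(np.uint8);print(c,"tile",round(r["score"],2),r["bbox"],*rect(im,m,10))
        k=cv2.erode(cv2.morphologyEx(m,cv2.MORPH_CLOSE,np.ones((9,9))),np.ones((3,3)))>0
        b=k&(hsv[...,1]>60)&(abs(hsv[...,0].astype(int)-115)<15)
        if b.sum()>10:print("  mark",b.sum(),*rect(im,b,10))
    for r in ctrl.masks_of("mat",c):
        ys,xs=np.nonzero(r["region"]);P=onz(im,np.c_[xs,ys],6)[:,:2].astype(np.float32)
        print("mat",r["bbox"],cv2.minEnclosingCircle(P))
    for r in ctrl.masks_of("stamp",c):print("stamp",r["score"],r["bbox"],*rect(im,r["region"],89))
    for r in ctrl.masks_of("stamp_grip",c):print("grip",r["score"],r["bbox"])
    if c=="top":
        crop=px[150:280,260:440]
        cv2.imwrite("pics/crop.png",cv2.resize(crop,None,fx=4.4,fy=4.4,interpolation=cv2.INTER_CUBIC))
E
```

```text
top tile 0.9 [367.3, 217.9, 415.6, 270.7] [ 506.2 -238.2] [124.3 120.4] -63.04481506347656
top tile 0.89 [375.8, 132.1, 450.9, 204.3] [ 747.7 -312.6] [174.1 172.3] -57.24033737182617
mat [291.4, 195.6, 327.0, 237.7] ((594.1458129882812, 14.07835865020752), 60.06305694580078)
stamp 0.87 [338.2, 163.0, 360.1, 187.1] [ 700.1 -106.4] [65.5 53.7] 59.7183723449707
stamp 0.62 [302.0, 199.6, 320.2, 227.2] [591.2   3.4] [64.9 37.4] -19.55152130126953
grip 0.59 [301.2, 200.0, 322.1, 226.2]
grip 0.58 [340.0, 165.9, 362.5, 185.5]
side tile 0.96 [272.0, 271.6, 340.5, 335.6] [ 506.3 -243.1] [123.1 121.9] -65.27581787109375
side tile 0.71 [362.0, 253.1, 444.5, 327.4] [ 749.9 -313.7] [174.2 168.3] 31.94358253479004
mat [274.9, 209.9, 315.8, 242.0] ((592.151123046875, 8.34420394897461), 61.20028305053711)
stamp 0.91 [286.0, 200.4, 307.9, 232.0] [580.6 -31.6] [111.6  61.1] 65.60997009277344
stamp 0.74 [342.8, 209.3, 356.2, 249.1] [ 689.9 -138.5] [131.2  36.8] 56.114768981933594
grip 0.81 [343.4, 210.9, 359.8, 236.7]
grip 0.7 [283.5, 201.9, 308.8, 215.5]
```

View pics/crop.png

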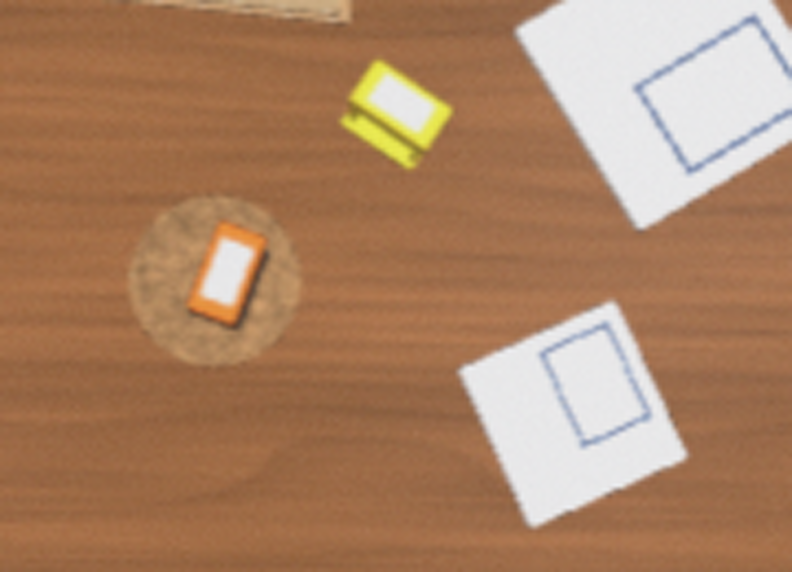

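The crop shows the orange stamp at crop (228,274) on the mat. The small white tile measures about 122 mm and is the one meant; the other is about 173 mm. Its outlined rectangle has crop corners (541,353), (605,322), (651,415) and (584,446).

```bash
python3 - <<'E'
from m import *
im=np.load("top0.npy",allow_pickle=True).item()
f=lambda a:(np.array(a,float)+.5)/4.4-.5+[260,150]
g=lambda q:(q.mean(0),np.linalg.norm(np.diff(q,axis=0),axis=1),[np.degrees(np.arctan2(*(q[i+1]-q[i])[::-1])) for i in range(3)])
print("mark",*g(onz(im,f([(541,353),(605,322),(651,415),(584,446)]),10)[:,:2]))
print("head",*g(onz(im,f([(225,222),(267,237),(236,327),(188,310)]),95)[:,:2]))
print("tile",*g(onz(im,f([(459,370),(614,302),(687,458),(534,528)]),10)[:,:2]))
print("mat",onz(im,f([(214.5,280.5)]),6))
# side-camera tile & mark fit by side detection
s=np.load("side0.npy",allow_pickle=True).item()
px=s["pixels"];x=px[265:345,265:345].astype(int)
b=(x[...,0]-x[...,2]>25);ys,xs=np.nonzero(b);
m=np.zeros(px.shape[:2]);m[ys+265,xs+265]=1;print("side mark",b.sum(),*rect(s,m,10))
px=im["pixels"];x=px[215:272,365:418].astype(int);b=(x[...,0]-x[...,2]>25);ys,xs=np.nonzero(b)
m=np.zeros(px.shape[:2]);m[ys+215,xs+365]=1;print("top mark",b.sum(),*rect(im,m,10))
for c,i in(("top",im),("side",s)):
    hsv=cv2.cvtColor(i["pixels"],cv2.COLOR_BGR2HSV)
    m=(hsv[...,0]<14)&(hsv[...,1]>200)&(hsv[...,2]>170);z=np.zeros_like(m);u=(300,198) if c=="top" else(280,196);z[u[1]:u[1]+32,u[0]:u[0]+32]=1
    m&=z;print(c,m.sum(),*rect(i,m,95))
    print("proj centre of head at 595,3,95:",proj(i,[[595,3,95]]),np.argwhere(m).min(0),np.argwhere(m).max(0))
o=ctrl.get_obs();Rm=R.from_rotvec(o["orientation"]).as_matrix();print(Rm)
E
```

```text
mark [ 525.9 -254. ] [50.1 71.5 51.7] [np.float64(-63.44671540064198), np.float64(-153.67806401947115), np.float64(115.39165070925861)]
head [591.8   1.4] [29.2 62.2 33.1] [np.float64(-108.75416571843789), np.float64(162.0046821697007), np.float64(71.45471264996833)]
tile [ 504.7 -238.8] [119.  118.4 117.2] [np.float64(-65.55146811376828), np.float64(-155.0009474111487), np.float64(115.05415084557285)]
mat [[593.7  12.4   6. ]]
side mark 13 [ 526.3 -254.7] [69.6 50.3] 23.97453498840332
top mark 55 [ 525.7 -253.5] [72.9 51.1] 24.639690399169922Traceback (most recent call last):
  File "<stdin>", line 19, in <module>
  File "m.py", line 4, in rect
    ys,xs=np.nonzero(mask);P=onz(im,np.c_[xs,ys],z)[:,:2].astype(np.float32)
                             ~~~^^^^^^^^^^^^^^^^^^^
  File "h.py", line 11, in onz
    c,d=ray(im,uv);return c+d*((z-c[2])/d[:,2])[:,None]
        ~~~^^^^^^^
  File "h.py", line 8, in ray
    V=np.array(im["view"]);n=und(im,uv);d=np.c_[n,np.ones(len(n))]@V[:3,:3]
                             ~~~^^^^^^^
  File "h.py", line 6, in und
    return cv2.undistortPoints(np.array(uv,float).reshape(-1,1,2),K,D).reshape(-1,2)
           ~~~~~~~~~~~~~~~~~~~^^^^^^^^^^^^^^^^^^^^^^^^^^^^^^^^^^^^^^^^
cv2.error: OpenCV(4.12.0) /io/opencv/modules/calib3d/src/undistort.dispatch.cpp:347: error: (-215:Assertion failed) CV_IS_MAT(_src) && CV_IS_MAT(_dst) && (_src->rows == 1 || _src->cols == 1) && (_dst->rows == 1 || _dst->cols == 1) && _src->cols + _src->rows - 1 == _dst->rows + _dst->cols - 1 && (CV_MAT_TYPE(_src->type) == CV_32FC2 || CV_MAT_TYPE(_src->type) == CV_64FC2) && (CV_MAT_TYPE(_dst->type) == CV_32FC2 || CV_MAT_TYPE(_dst->type) == CV_64FC2) in function 'cvUndistortPointsInternal'
```

```bash
cat > p.py <<'E'
import sys
from h import *
np.set_printoptions(precision=3,suppress=True)
x,y,z,yaw=map(float,sys.argv[1:5]);o=ctrl.get_obs();Rm=R.from_rotvec(o["orientation"]).as_matrix()
print("t",o["t"],"pos",np.array(o["ee_pos"]),"yaw",np.degrees(np.arctan2(Rm[1,0],Rm[0,0])),"w",o["width"],"f",o["ft_force"],"tilt z",Rm[:,2],"q",np.array(o["qpos"]))
print("shift units (tool)",Rm.T@(np.array([x,y,z])-o["ee_pos"])/50)
c,s=np.cos(np.radians(yaw)),np.sin(np.radians(yaw));T=np.array([[c,s,0],[s,-c,0],[0,0,-1]])
print("turn units",R.from_matrix(Rm.T@T).as_rotvec()/(np.pi/2))
E
python3 p.py 592 2 180 161.7
```

```text
t 1.4 pos [247.259 574.003 222.674] yaw 156.6935773031521 w 87.76920294873338 f [-0.307 -0.461 -0.264] tilt z [-0. -0. -1.] q [ 1.145  0.423  1.63  -0.     1.089 -0.019]
shift units (tool) [-10.858  -7.779   0.854]
turn units [-0.     0.    -0.056]
```

Emit:
apply_moves(targets=[[1,[-0.68,-0.486,0],[0,0,0]],[1,[-0.68,-0.486,0],[0,0,0]],[1,[-0.68,-0.486,0],[0,0,0]],[1,[-0.68,-0.486,0],[0,0,0]],[1,[-0.68,-0.486,0],[0,0,0]],[1,[-0.68,-0.486,0],[0,0,0]],[1,[-0.68,-0.486,0],[0,0,0]],[1,[-0.68,-0.486,0],[0,0,0]]])

```text
t: 2.4
ee_pos: [420.8, 286.7, 222.9]
orientation: [0.634, 3.076, 0.001]
ft_force: [0.2, 0.4, -0.1]
width: 87.9
grasp_force: 0.0
```

Emit:
apply_moves(targets=[[1,[-0.68,-0.486,0],[0,0,0]],[1,[-0.68,-0.486,0],[0,0,0]],[1,[-0.68,-0.486,0],[0,0,0]],[1,[-0.68,-0.486,0],[0,0,0]],[1,[-0.68,-0.486,0],[0,0,0]],[1,[-0.68,-0.486,0.3],[0,0,0]],[1,[-0.68,-0.486,0.3],[0,0,-0.056]],[1,[0,0,0],[0,0,0]]])

```text
t: 3.4
ee_pos: [571.9, 35.3, 191.6]
orientation: [-0.503, -3.1, 0.001]
ft_force: [0.7, 0.3, -0.1]
width: 87.6
grasp_force: 0.0
```

```bash
python3 p.py 592 2 60 161.7
```

```text
t 3.4 pos [571.885  35.333 191.567] yaw 161.57069990778018 w 87.62899274478667 f [ 0.65   0.28  -0.067] tilt z [-0.001 -0.    -1.   ] q [ 0.041  0.386  1.771 -0.     0.986 -1.208]
shift units (tool) [-0.596 -0.503  2.631]
turn units [-0.    -0.001 -0.001]
```

Emit:
apply_moves(targets=[[1,[-0.596,-0.503,0],[0,0,0]],[1,[0,0,0.6],[0,0,0]],[1,[0,0,0.6],[0,0,0]],[1,[0,0,0],[0,0,0]]])

```text
t: 3.9
ee_pos: [589.9, 5.0, 131.1]
orientation: [-0.498, -3.097, 0.001]
ft_force: [0.0, 0.3, -0.5]
width: 87.8
grasp_force: 0.0
```

```bash
python3 p.py 592 2 60 161.7; python3 - <<'E'
from h import *
im=ctrl.get_image("side");cv2.imwrite("pics/s1.png",cv2.resize(im["pixels"][140:260,230:390],None,fx=5,fy=5,interpolation=cv2.INTER_CUBIC))
E
```

```text
t 3.9 pos [589.914   5.046 131.116] yaw 161.7215269016057 w 87.83888769881969 f [ 0.012  0.279 -0.488] tilt z [-0.004  0.    -1.   ] q [-0.012  0.492  1.767  0.     0.887 -1.264]
shift units (tool) [-0.065 -0.043  1.422]
turn units [-0.001 -0.003  0.   ]
```

View pics/s1.png

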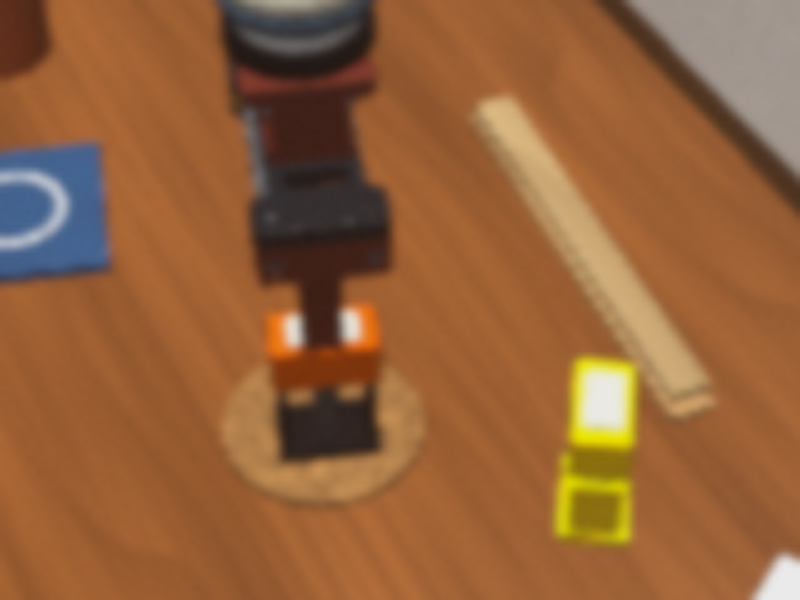

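The picture shows the near finger at crop (322,320), centred on the orange head (268–380), so the arm is aligned. Descending now.

Emit:
apply_moves(targets=[[1,[0,0,0.5],[0,0,0]],[1,[0,0,0.4],[0,0,0]],[1,[0,0,0.3],[0,0,0]],[1,[0,0,0.1],[0,0,0]],[1,[0,0,0],[0,0,0]],[1,[0,0,0],[0,0,0]]])

```text
t: 4.7
ee_pos: [592.4, 4.2, 68.3]
orientation: [0.499, 3.101, 0.0]
ft_force: [0.1, 0.9, -0.2]
width: 87.7
grasp_force: 0.0
```

```bash
python3 p.py 592 2 60 161.7
```

```text
t 4.7 pos [592.357   4.196  68.267] yaw 161.7270364089555 w 87.69440452372272 f [ 0.119  0.882 -0.189] tilt z [ 0.001 -0.    -1.   ] q [-0.013  0.587  1.789  0.     0.764 -1.265]
shift units (tool) [-0.007 -0.044  0.165]
turn units [0.    0.001 0.   ]
```

Emit:
apply_moves(targets=[[1,[-0.005,-0.044,0.13],[0,0,0]],[1,[0,0,0],[0,0,0]],[-1,[0,0,0],[0,0,0]],[-1,[0,0,0],[0,0,0]],[-1,[0,0,0],[0,0,0]],[-1,[0,0,0],[0,0,0]],[-1,[0,0,0],[0,0,0]],[-1,[0,0,0],[0,0,0]]])

```text
t: 5.7
ee_pos: [591.4, 2.1, 61.2]
orientation: [-0.499, -3.102, -0.0]
ft_force: [0.1, 0.1, -2.1]
width: 33.9
grasp_force: 29.8
```

```bash
python3 p.py 592 2 60 161.7
```

```text
t 5.7 pos [591.388   2.109  61.161] yaw 161.73404886148003 w 33.945376866255984 f [ 0.076  0.086 -2.098] tilt z [ 0.  0. -1.] q [-0.017  0.597  1.792  0.     0.752 -1.269]
shift units (tool) [-0.012  0.002  0.023]
turn units [ 0. -0.  0.]
```

Emit:
apply_moves(targets=[[-1,[0,0,-0.3],[0,0,0]],[-1,[0,0,-0.6],[0,0,0]],[-1,[0,0,-0.6],[0,0,0]],[-1,[0,0,-0.5],[0,0,0.11]],[-1,[0,0,0],[0,0,0.11]],[-1,[0,0,0],[0,0,0.11]],[-1,[0,0,0],[0,0,0.11]],[-1,[0,0,0],[0,0,0.11]]])

```text
t: 6.7
ee_pos: [591.3, 2.0, 162.1]
orientation: [1.759, 2.603, 0.0]
ft_force: [-0.2, -0.5, -2.0]
width: 34.0
grasp_force: 29.8
```

Emit:
apply_moves(targets=[[-1,[0,0,0],[0,0,0.11]],[-1,[0,0,0],[0,0,0.11]],[-1,[0,0,0],[0,0,0.11]],[-1,[0,0,0],[0,0,0.11]],[-1,[0,0,0],[0,0,0.11]],[-1,[0,0,0],[0,0,0.11]],[-1,[0,0,0],[0,0,0.11]],[-1,[0,0,0],[0,0,0.11]]])

```text
t: 7.7
ee_pos: [591.3, 2.0, 162.0]
orientation: [3.014, 0.884, 0.001]
ft_force: [-0.4, -0.7, -1.5]
width: 34.1
grasp_force: 29.8
```

Emit:
apply_moves(targets=[[-1,[0,0,0],[0,0,0.09]],[-1,[0,0,0],[0,0,0]],[-1,[0,0,0],[0,0,0]]])

```text
t: 8.07
ee_pos: [591.4, 2.0, 161.6]
orientation: [3.067, 0.682, 0.001]
ft_force: [-0.3, 0.6, -1.6]
width: 34.1
grasp_force: 29.8
```

```bash
python3 p.py 526 -254 110 24.8
```

```text
t 8.075 pos [591.401   2.048 161.63 ] yaw 25.087915097944535 w 34.096110521125816 f [-0.343  0.6   -1.606] tilt z [ 0. -0. -1.] q [-0.017  0.45   1.751 -0.     0.941  1.116]
shift units (tool) [-3.356  4.083  1.032]
turn units [ 0.    -0.     0.003]
```

Emit:
apply_moves(targets=[[-1,[-0.4,0.5,0],[0,0,0]],[-1,[-0.5,0.6,0],[0,0,0]],[-1,[-0.5,0.6,0],[0,0,0]],[-1,[-0.5,0.6,0],[0,0,0]],[-1,[-0.5,0.6,0],[0,0,0]],[-1,[-0.5,0.6,0],[0,0,0]],[-1,[-0.456,0.583,0],[0,0,0]],[-1,[0,0,0],[0,0,0]]])

```text
t: 9.07
ee_pos: [524.8, -256.0, 161.4]
orientation: [3.067, 0.676, 0.0]
ft_force: [-0.6, -0.2, -1.7]
width: 34.2
grasp_force: 29.9
```

Emit:
apply_moves(targets=[[-1,[0,0,0.4],[0,0,0]],[-1,[0,0,0.5],[0,0,0]],[-1,[0,0,0],[0,0,0]],[-1,[0,0,0],[0,0,0]]])

```text
t: 9.57
ee_pos: [525.8, -253.4, 116.9]
orientation: [3.067, 0.68, 0.001]
ft_force: [0.6, 0.9, -1.8]
width: 34.4
grasp_force: 29.9
```

```bash
python3 p.py 526 -254 85 24.8;  python3 - <<'E'
from h import *
np.set_printoptions(precision=1,suppress=True)
for c in("side","top"):
    im=ctrl.get_image(c);np.save(c+"1.npy",im,allow_pickle=True)
    for l in("stamp","stamp_grip","tile_mark"):
        for r in ctrl.pinpoint(l,c):print(c,l,r["score"],np.array(r["xy"]))
    z=ctrl.get_obs()["ee_pos"][2]
    print("expected foot/grip/mark",proj(im,[[526,-254,z-55],[526,-254,z+18],[526,-254,10]]))
    if c=="side":cv2.imwrite("pics/s2.png",cv2.resize(im["pixels"][240:350,250:390],None,fx=5.4,fy=5.4,interpolation=cv2.INTER_CUBIC))
E
```

```text
t 9.575 pos [ 525.829 -253.424  116.88 ] yaw 24.99685721736577 w 34.40642368077427 f [ 0.6    0.896 -1.838] tilt z [ 0.001 -0.    -1.   ] q [-0.47   0.503  1.792  0.     0.846  0.665]
shift units (tool) [-0.002  0.012  0.638]
turn units [ 0.    -0.     0.002]
side stamp 0.85 [311.6 291.3]
side stamp 0.66 [349.1 236.8]
side stamp_grip 0.66 [348.3 223.7]
side tile_mark 0.88 [407.9 299.5]
side tile_mark 0.67 [316.  305.1]
expected foot/grip/mark [[315.  292.9]
 [315.1 275.6]
 [315.  304.2]]
top stamp 0.92 [351.6 173.6]
top stamp_grip 0.49 [351.8 173.1]
top tile_mark 0.88 [423.  170.7]
top tile_mark 0.78 [394.  237.5]
expected foot/grip/mark [[398.3 236.5]
 [403.5 236.1]
 [394.9 236.8]]
```

View pics/s2.png

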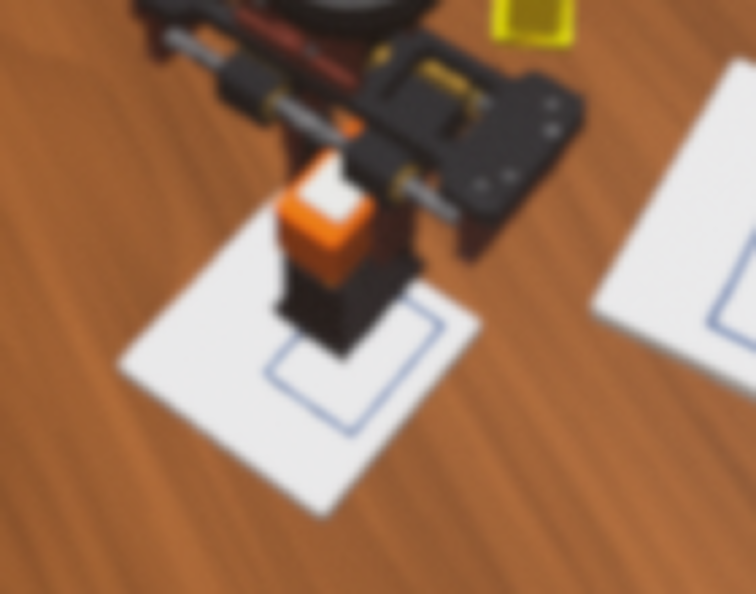

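The foot hangs square over the outlined rectangle. Its lower corners are near crop (343,357), (278,312) and (418,275). I'll compare these with the projection.

```bash
python3 - <<'E'
from h import *
np.set_printoptions(precision=1,suppress=True)
im=np.load("side1.npy",allow_pickle=True).item()
a=np.radians(25);c=lambda h,w,z,x=526,y=-254:[[x+i*h*np.cos(a)-j*w*np.sin(a),y+i*h*np.sin(a)+j*w*np.cos(a),z] for i,j in((-1,1),(-1,-1),(1,-1),(1,1))]
q=lambda P:(proj(im,P)-[250,240]+.5)*5.4-.5
print("foot",q(c(30,20,61.7,525.8,-253.4)));print("mark",q(c(35,25,10)))
f=lambda p:(np.array(p)+.5)/5.4-.5+[250,240]
print(onz(im,f([(343,357),(278,312),(418,275)]),61.7))
E
```

```text
foot [[274.7 310.5]
 [346.8 360.4]
 [428.8 264.9]
 [357.7 218.3]]
mark [[263.  373. ]
 [350.  434.7]
 [442.  324.7]
 [356.4 267.5]]
[[ 506.4 -282.    61.7]
 [ 491.1 -249.3   61.7]
 [ 554.7 -261.2   61.7]]
```

Both the mark and the foot match to about 2 mm. Lowering.

Emit:
apply_moves(targets=[[-1,[0,0,0.4],[0,0,0]],[-1,[0,0,0.3],[0,0,0]],[-1,[0,0,0.2],[0,0,0]],[-1,[0,0,0.06],[0,0,0]],[-1,[0,0,0],[0,0,0]],[-1,[0,0,0],[0,0,0]]])

```text
t: 10.72
ee_pos: [525.7, -254.0, 68.7]
orientation: [3.067, 0.678, 0.001]
ft_force: [0.6, -0.4, -1.2]
width: 33.9
grasp_force: 29.9
```

```bash
python3 p.py 526 -254 48 24.8
```

```text
t 10.725 pos [ 525.659 -253.991   68.65 ] yaw 24.931439468857345 w 33.8964746870712 f [ 0.645 -0.377 -1.175] tilt z [ 0.001 -0.    -1.   ] q [-0.471  0.577  1.809  0.     0.755  0.665]
shift units (tool) [0.006 0.003 0.413]
turn units [ 0.    -0.     0.001]
```

Emit:
apply_moves(targets=[[-1,[0,0,0.08],[0,0,0]],[-1,[0,0,0.06],[0,0,0]],[-1,[0,0,0.06],[0,0,0]],[-1,[0,0,0.06],[0,0,0]],[-1,[0,0,0],[0,0,0]]])

```text
t: 11.35
ee_pos: [526.1, -254.2, 56.0]
orientation: [3.066, 0.678, 0.002]
ft_force: [-0.2, -0.3, 8.4]
width: 33.6
grasp_force: 29.9
```

Emit:
apply_moves(targets=[[-1,[0,0,0.04],[0,0,0]],[-1,[0,0,0.04],[0,0,0]],[-1,[0,0,0],[0,0,0]],[-1,[0,0,0],[0,0,0]]])

```text
t: 11.85
ee_pos: [526.2, -254.3, 52.3]
orientation: [3.066, 0.678, 0.002]
ft_force: [-0.5, 1.2, 10.2]
width: 34.0
grasp_force: 29.9
```

Emit:
apply_moves(targets=[[-1,[0,0,0.03],[0,0,0]],[-1,[0,0,0.03],[0,0,0]],[-1,[0,0,0],[0,0,0]],[-1,[0,0,0],[0,0,0]]])

```text
t: 12.35
ee_pos: [526.2, -254.3, 49.5]
orientation: [3.066, 0.678, 0.002]
ft_force: [-0.6, 0.5, 11.6]
width: 34.0
grasp_force: 29.9
```

Emit:
apply_moves(targets=[[-1,[0,0,0.02],[0,0,0]],[-1,[0,0,0],[0,0,0]],[-1,[0,0,0],[0,0,0]],[-1,[0,0,0],[0,0,0]]])

```text
t: 12.85
ee_pos: [526.2, -254.3, 48.8]
orientation: [3.066, 0.678, 0.003]
ft_force: [-1.7, 1.6, 13.4]
width: 34.1
grasp_force: 29.9
```

Emit:
apply_moves(targets=[[-1,[0,0,0.02],[0,0,0]],[-1,[0,0,0.02],[0,0,0]],[-1,[0,0,0],[0,0,0]],[-1,[0,0,0],[0,0,0]],[-1,[0,0,0],[0,0,0]]])

```text
t: 13.48
ee_pos: [526.4, -254.3, 48.5]
orientation: [3.066, 0.677, 0.003]
ft_force: [-7.2, 3.0, 31.5]
width: 33.8
grasp_force: 30.0
```

```bash
python3 p.py 526 -254 100 24.8;  python3 - <<'E'
from h import *
im=ctrl.get_image("side");cv2.imwrite("pics/s3.png",cv2.resize(im["pixels"][240:350,250:390],None,fx=5.4,fy=5.4,interpolation=cv2.INTER_CUBIC))
E
```

```text
t 13.475 pos [ 526.371 -254.326   48.52 ] yaw 24.913208828013357 w 33.81365106934432 f [-7.227  3.028 31.466] tilt z [ 0.002 -0.001 -1.   ] q [-0.47   0.61   1.813  0.     0.717  0.665]
shift units (tool) [-0.002 -0.007 -1.03 ]
turn units [ 0.001 -0.001  0.001]
```

View pics/s3.png

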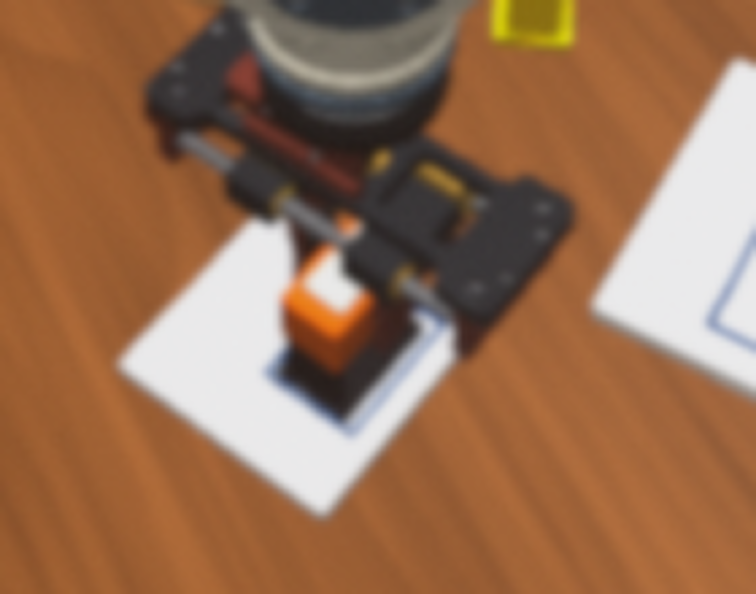

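The foot sits inside the outline, with its front corner at crop (344,420) about 2–3 mm from ideal. The head is hard on its stop at 31 N. Lifting off now.

Emit:
apply_moves(targets=[[-1,[0,0,-0.06],[0,0,0]],[-1,[0,0,-0.1],[0,0,0]],[-1,[0,0,-0.1],[0,0,0]],[-1,[0,0,-0.1],[0,0,0]],[-1,[0,0,-0.1],[0,0,0]],[-1,[0,0,-0.5],[0,0,0]],[-1,[0,0,-0.6],[0,0,0]],[-1,[0,0,-0.6],[0,0,0]]])

```text
t: 14.52
ee_pos: [524.4, -253.4, 153.2]
orientation: [-3.066, -0.678, 0.003]
ft_force: [1.0, -0.6, -2.2]
width: 33.8
grasp_force: 30.0
```

Emit:
apply_moves(targets=[[-1,[0,0,0],[0,0,0]],[-1,[0,0,0],[0,0,0]]])

```text
t: 14.78
ee_pos: [524.4, -253.4, 151.8]
orientation: [-3.066, -0.678, 0.003]
ft_force: [0.6, 0.1, -1.7]
width: 33.6
grasp_force: 30.0
```

```bash
python3 p.py 594 12 156 24.8;  python3 - <<'E'
from h import *
im=ctrl.get_image("side");cv2.imwrite("pics/s4.png",cv2.resize(im["pixels"][210:330,240:400],None,fx=4.5,fy=4.5,interpolation=cv2.INTER_CUBIC))
E
```

```text
t 14.775 pos [ 524.36  -253.363  151.831] yaw 24.934263839198234 w 33.578441897400076 f [ 0.575  0.143 -1.748] tilt z [-0.002  0.001 -1.   ] q [-0.471  0.452  1.775 -0.     0.916  0.665]
shift units (tool) [ 3.5   -4.226 -0.081]
turn units [-0.001  0.001  0.001]
```

View pics/s4.png

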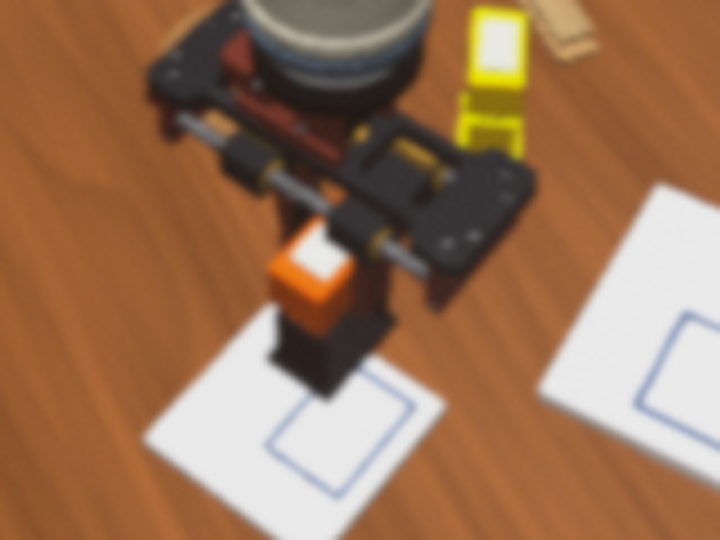

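The stamp is lifted off at crop (330,320) with its head sprung back up, and the tile has stayed in place. Going back to the mat.

Emit:
apply_moves(targets=[[-1,[0.4,-0.5,0],[0,0,0]],[-1,[0.5,-0.6,0],[0,0,0]],[-1,[0.5,-0.6,0],[0,0,0]],[-1,[0.5,-0.6,0],[0,0,0]],[-1,[0.5,-0.6,0],[0,0,0]],[-1,[0.5,-0.6,0],[0,0,0]],[-1,[0.5,-0.6,0],[0,0,0]],[-1,[0.1,-0.126,0],[0,0,0]]])

```text
t: 15.82
ee_pos: [594.4, 13.6, 151.5]
orientation: [-3.066, -0.682, 0.004]
ft_force: [0.8, 0.1, -2.0]
width: 34.3
grasp_force: 30.0
```

Emit:
apply_moves(targets=[[-1,[0,0,0.5],[0,0,0]],[-1,[0,0,0.5],[0,0,0]],[-1,[0,0,0.4],[0,0,0]],[-1,[0,0,0.2],[0,0,0]],[-1,[0,0,0],[0,0,0]],[-1,[0,0,0],[0,0,0]]])

```text
t: 16.58
ee_pos: [595.5, 11.5, 73.8]
orientation: [3.067, 0.678, 0.002]
ft_force: [0.3, 0.2, -0.7]
width: 33.6
grasp_force: 30.0
```

```bash
python3 p.py 594 12 61 24.8
```

```text
t 16.575 pos [595.501  11.452  73.849] yaw 24.92305970904075 w 33.592578516972225 f [ 0.329  0.213 -0.747] tilt z [ 0.001 -0.    -1.   ] q [-0.001  0.582  1.78  -0.     0.778  1.135]
shift units (tool) [-0.023 -0.023  0.257]
turn units [ 0.    -0.001  0.001]
```

Emit:
apply_moves(targets=[[-1,[0,0,0.1],[0,0,0]],[-1,[0,0,0.08],[0,0,0]],[-1,[0,0,0.04],[0,0,0]],[-1,[0,0,0],[0,0,0]],[-1,[0,0,0],[0,0,0]]])

```text
t: 17.2
ee_pos: [595.0, 11.6, 62.2]
orientation: [3.067, 0.678, 0.0]
ft_force: [-0.1, -0.0, -1.6]
width: 34.0
grasp_force: 30.0
```

Emit:
apply_moves(targets=[[-1,[0,0,0.02],[0,0,0]],[-1,[0,0,0],[0,0,0]],[-1,[0,0,0],[0,0,0]]])

```text
t: 17.58
ee_pos: [595.0, 11.6, 61.2]
orientation: [3.067, 0.678, 0.0]
ft_force: [0.7, 0.0, -1.9]
width: 33.6
grasp_force: 30.0
```

Emit:
apply_moves(targets=[[-1,[0,0,0.015],[0,0,0]],[-1,[0,0,0],[0,0,0]],[-1,[0,0,0],[0,0,0]]])

```text
t: 17.95
ee_pos: [595.0, 11.6, 60.7]
orientation: [3.067, 0.678, 0.0]
ft_force: [-1.2, -0.7, 2.3]
width: 33.8
grasp_force: 30.0
```

Contact at +2.3 N, well below the press threshold. Releasing.

Emit:
apply_moves(targets=[[0.3,[0,0,0],[0,0,0]],[1,[0,0,0],[0,0,0]],[1,[0,0,0],[0,0,0]],[1,[0,0,0],[0,0,0]],[1,[0,0,0],[0,0,0]],[1,[0,0,0],[0,0,0]],[1,[0,0,-0.2],[0,0,0]],[1,[0,0,-0.4],[0,0,0]]])

```text
t: 18.95
ee_pos: [594.4, 11.6, 90.9]
orientation: [-3.067, -0.678, 0.002]
ft_force: [-0.5, -0.0, -0.6]
width: 88.3
grasp_force: 0.0
```

Emit:
apply_moves(targets=[[1,[0,0,-0.6],[0,0,0]],[1,[0,0,-0.6],[0,0,0]],[1,[0,0,-0.6],[0,0,0]],[1,[0,0,-0.6],[0,0,0]],[1,[0,0,0],[0,0,0]],[1,[0,0,0],[0,0,0]]])

```text
t: 19.7
ee_pos: [594.5, 11.6, 210.5]
orientation: [3.068, 0.678, 0.0]
ft_force: [-0.5, 0.3, -0.6]
width: 87.7
grasp_force: 0.0
```

```bash
python3 p.py 594 12 200 24.8;  python3 - <<'E'
from h import *
im=ctrl.get_image("side");cv2.imwrite("pics/s5.png",cv2.resize(im["pixels"][140:340,230:450],None,fx=3,fy=3,interpolation=cv2.INTER_CUBIC))
E
```

```text
t 19.7 pos [594.515  11.578 210.515] yaw 24.93080402367717 w 87.7235075801694 f [-0.526  0.285 -0.621] tilt z [ 0. -0. -1.] q [-0.001  0.393  1.709 -0.     1.04   1.135]
shift units (tool) [-0.006 -0.012  0.21 ]
turn units [ 0.    -0.     0.001]
```

View pics/s5.png

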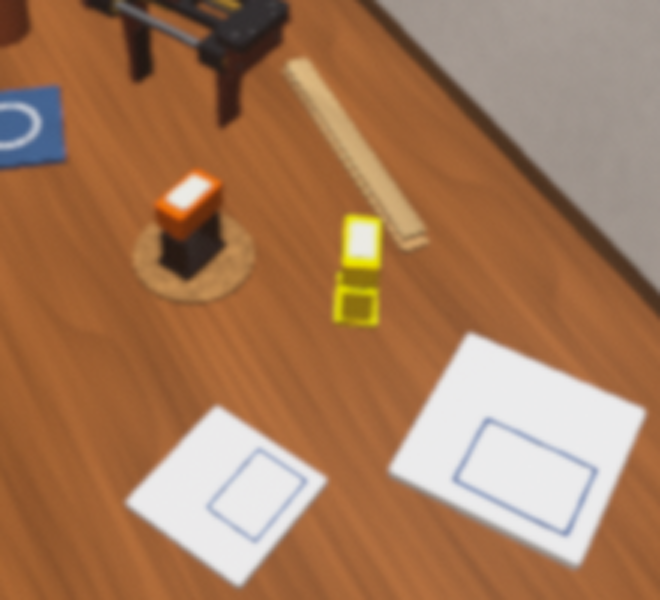

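The stamp stands upright with its head up in the middle of the mat, at crop (190,225). The tile hasn't moved and the gripper is clear.

```bash
python3 -c "
from workcell import ctrl
print(ctrl.close_job())"
```

```text
the job is handed in; nothing more can be done
None
```

I pressed the orange stamp to its stop inside the blue rectangle on the 120 mm white tile, lifted it off, stood it upright in the middle of the cork mat and handed the job in at about 20 s of the 61 s; no verdict came back.

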